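Clamp a shoe sole in the bonding jig

TASK

Clamp the shoe sole that lies in the bonding jig: push the steel strap over it with the outside of a finger until the strap is fully home against its stop, its end under the cam, and only then push the black-handled cam lever all the way down. Do it by pushing alone: grip and lift nothing, and leave the sole and the things standing around the jig where they are.

Things in the scene. Friction and masses are not known exactly. Their poses are not given: they have to be found in the camera images.
- jig: Fixed aluminium plate 250 (x) x 280 (y) x 12 mm, yaw within 0.3 rad. Origin: centre of its underside, on the table. Its x points away from the robot, y to the robot's left. Carries the strap post near its -y edge and the cam lever's bracket near +y (y 73 to 115 mm, x within +-22 mm, 79 mm high, measured from the origin), and six pins round the sole, 24 mm above the table.
- strap (a joint): Strap angle about the vertical through strap_pivot, rad: 0 = home on its stop, along the jig's +y across the sole, its end under the cam. Grows counter-clockwise seen from above: at angle s it points along (-sin s, cos s) in the jig's x, y, so parked (start 0.65 to 1.3) its free end is nearer the robot. Limits 0 to 1.7. Stays where left; about 0.2 N m moves it (2 N at strap_mid).
- strap_pivot (a point): On the strap's pivot axis, at mid-thickness of the strap, 47 mm above the table, at jig x 0, y -110 mm. The nut above it reaches 64 mm.
- strap_mid (a point): On the strap's centre line, mid-thickness, 100 mm from the pivot. The strap is a level steel bar 24 mm wide, 14 mm thick (40 to 54 mm above the table), its end 205 mm from the pivot. A rubber pad 30 mm across hangs under it 110 mm from the pivot, down to 25.5 mm above the table. Push the edge on the robot's side.
- lever (a joint): Cam lever angle about its level pin (along the jig's x, at cam_pin), rad: 0 = upright, released; grows as the handle swings to the jig's +y and down; 1.45 = fully down on its stop, nearly level, pointing to +y. Starts 0 to 0.4. Stays where left; about 0.3 N m moves it (4 N at 80 mm from the pin).
- cam_pin (a point): Axis of the lever's pin, 70 mm above the table, at jig x 0, y 85 mm.
- lever_tip (a point): End of the lever's black handle, on its centre line, 105 mm from the pin. The handle is a flat bar 24 mm wide (along the jig's x) and 14 mm thick, from 45 to 105 mm from the pin. Push it on the side that faces the strap, which becomes its upper side.
- sole: Loose dark rubber shoe sole, 194 mm long (along the jig's x), 72 mm at its widest, 12 mm thick, lying on the jig plate between the pins, its top 24 mm above the table. Origin: underside, on its centre line.
- thread_cone: Loose bystander: off-white cone of thread, 56 mm across and 100 mm high. Origin: centre of its underside.
- cement_jar: Loose bystander: amber glass jar with black cap, 60 mm across and 85 mm high. Origin: centre of its underside.
- rivet_cup: Loose bystander: open brown cup, 66 mm across and 60 mm high. Origin: centre of its underside.
There are look-alikes about, which are no part of the job. Of the things shaped like the sole, the rubber one is meant.

How it is judged (in metres and radians):
On the way, in this order (a step that is already met when the one before it is completed fails the run):
1. the strap is swung fully home across the sole, the lever still up (value of joint strap below 0.06 rad and value of joint lever below 0.7 rad), for 0.2 s.
2. the cam lever is pushed all the way down with the strap home (value of joint strap below 0.06 rad and value of joint lever above 1.33 rad), for 0.2 s.
At the end, for the whole second after the job is handed in: The strap is home (within 0.06 rad of its stop), the cam lever is down (beyond 1.33 of 1.45 rad), both at rest; the sole lies flat within 12 mm of its place in the jig and each bystander is within 30 mm of where it stood (all of step 2 and velocity of joint lever between -0.05 and 0.05 rad/s and velocity of joint strap between -0.05 and 0.05 rad/s and horizontal distance between sole and jig below 0.012 m and z of sole in the frame of jig below 0.016 m and distance of each of thread_cone, cement_jar, rivet_cup from where it was at the start of the episode below 0.03 m); the robot touches nothing.
It fails at once if the cam lever is pushed down before the strap is home (value of joint lever above 0.8 rad and value of joint strap above 0.12 rad).
It fails at once if the sole is lifted or shoved out of its pins (z of sole in the frame of jig above 0.022 m or distance of sole from where it was at the start of the episode above 0.02 m).
It fails at once if a bystander is lifted, tipped or pushed away (distance of any of thread_cone, cement_jar, rivet_cup from where it was at the start of the episode above 0.03 m or angle between any of thread_cone, cement_jar, rivet_cup's own z axis and vertical above 0.5 rad).
It also fails if it takes over 48 s, if anything falls off the work surface, if the arm or the gripper's body presses on something with over 40 N, if the wrist force passes 120 N, or if a joint passes its speed limit or range.

ROBOT

A 6-joint arm with a two-finger parallel gripper is mounted at the origin on the work surface. World frame = base frame: x ahead of the robot, y to its left, z up, the work surface at z = 0. Lengths are in m, angles in degrees, forces in N, time in s.
With the tool pointing down it reaches from about 0.375 to 0.9 m from the base axis. Payload 3.1 kg.
Tool frame: the origin (TCP) lies at the centre of the arm's flange, where the gripper is bolted on; the fingertips stand 182 mm ahead of it and the grasp point (between the pads) lies 164 mm ahead of it; x points along the fingers, z is the direction in which the jaws open and shut, and the axes are right-handed (so a half turn about x gives the same grasp; the last joint's range is limited). The gripper opens to 87 mm and grips with 3 to 60 N. Pads are 19 mm wide; open, the fingers measure 117 mm over their backs; the gripper's body (75 mm by 190 mm) begins 51 mm behind the grasp point.
Start: joints at [59.215, 30.224, 82.088, -0, 67.689, -10.227], TCP at [0.219, 0.585, 0.405] pointing down, gripper open.
Joint ranges: [-176.69, 176.69], [-43.24, 126.21], [12.49, 139.97], [-82, 262], [0, 151.66], [-163.58, 163.58]. Speed limits (degrees/s): [159.86, 159.86, 180, 180, 180, 180].

INTERFACE

Orientations are given as a 3x3 rotation matrix whose columns are the frame's x, y, z axes.
In Python, from rig import bot gives the robot as it stands.
- The arm moves only by the shell command python3 -m crank 'ROWS' [OPENING]. ROWS is JSON, a list of rows, each an object with "offset": the shift along the tool's x, y, z in m, a list of three; "spin": the turn about the tool's x in rad. A call has 1 to 12 rows; each row shifts and turns the commanded pose from where the row before left it, along the tool's axes as they then stand; what a row does not reach is not made up. A row lasts 1/10 s, in which the tool goes at most 50 mm and 8.59 degrees, less where a joint would pass 70% of its speed; a pose out of reach is approached as far as the arm can. A call is refused whole if a number of a shift passes 0.05 or a number of a turn 0.15, either way. A call with a gripper value outside its range is refused whole. OPENING is the finger opening in m, from 0 to 0.087, set as the call begins (- or left out, the last holds). The fingers move at their own pace and stop on an object; the grip force is fixed at half the most. Time passes only in rows, so rows that do not move let the fingers close. It gives the time, the measured TCP pose, the force and the opening at its end, in the units of the state.
- bot.read_state(): the state, without advancing time (a new reading comes with each control period).
- bot.capture(name): name is "scene" or "top" or "wrist"; returns a dict with "pixels" (400x640x3 uint8, blue, green, red), "depth" (400x640 float32, m along the optical axis (not along the pixel's ray), 0 where there is no reading), "K" (3x3 intrinsics, pixels), "world_to_cam" (4x4, takes a point from world to camera coordinates). Camera axes: x right, y up, looking along -z (the intrinsics and any distortion apply to the point x, -y, -z); pixel columns grow to the right and rows downward; lengths in m; the calibration is good to about 2 mm. A picture is of the moment at which its call begins.
- bot.hand_in(): hands the job in, once; it reports no verdict.
Trained networks look in a picture, given as the dict that the camera call returned (one of the last four; its "shot" number tells which), for a name from the list of things; names that differ only in an ending like _2 or _b are one class to them, and where a whole thing is asked for, a point or a joint stands for the part that bears it (a point fixed in the world has none). Each returns a list of dicts, best first, with "p" (0 to 1); they miss things now and then, are a little off and sometimes report something else, mostly with a low value. They report only what shows in the picture. A call takes as long as a camera call. They do not tell look-alikes from the thing itself.
- bot.regions_of(label, picture): "region" (400x640 bool, what is visible of it) and "extent" ([centre column, centre row, width, height] in pixels, round what is visible of it).
The state is a dict: "time_s": time; "joint_positions": joint angles; "qvel": joint speeds; "tau": joint torques, N m; "position": TCP position; "tcp_rot": TCP orientation; "force": force on the tool from outside, world axes, zero at the start; "moment": the same for the moment, N m; "opening": opening from 0.0 (shut) to 1.0 (fully open).
Only numpy, scipy, OpenCV 4.12 (cv2) and the standard library are available. Lean on these libraries where they do the work, as an engineer would, in place of code of your own. Each camera call takes 0.05 s, during which the arm holds its last target.

## Working session

There is one attempt and no reset: what is moved stays moved. The work goes in short steps, Python scripts to look and compute and a shell command to move; the robot and the scene stay as the last step left them, time stands still between calls to the robot, and variables do not carry over. Pictures are saved under pics/ and viewed, and the job is handed in when it is done.

```bash
ls; mkdir -p pics; python3 - <<'E'
from rig import bot
import cv2,pickle
s=bot.read_state();print(s)
for n in("scene","top"):
    p=bot.capture(n);cv2.imwrite(f"pics/{n}0.png",p["pixels"]);pickle.dump(p,open(f"{n}0.pkl","wb"));print(p["K"],p["world_to_cam"],p.keys())
E
```

```text
pics
{'time_s': 0.0, 'joint_positions': array([ 5.92147467e+01,  3.02800311e+01,  8.21566419e+01,  3.63235651e-04,
        6.76905714e+01, -1.02263605e+01]), 'qvel': array([-0.0353896 , -0.0657728 ,  0.04244366,  0.14695705, -0.05445321,
       -0.03691049]), 'tau': array([ 3.33299913e-04, -4.40041924e+01, -1.76590794e+01,  6.34123106e-02,
        5.82697929e-02, -1.81341043e-04]), 'position': array([0.21926369, 0.58490737, 0.40375837]), 'tcp_rot': array([[-1.14170931e-03, -9.36310650e-01,  3.51170990e-01],
       [-1.90489713e-03,  3.51172618e-01,  9.36308797e-01],
       [-9.99997534e-01,  4.00047857e-04, -2.18451252e-03]]), 'force': array([-0.75085676, -0.62483983,  1.04162105]), 'moment': array([-0.02224669, -0.00550595, -0.0379926 ]), 'opening': 1.001144595167282}
[[386.34198754   0.         321.67635658]
 [  0.         386.34198754 198.66189642]
 [  0.           0.           1.        ]] [[ 0.56190123  0.82719966 -0.0027807  -0.25113653]
 [-0.65803185  0.44902066  0.60446218  0.28870809]
 [ 0.5012595  -0.33781826  0.79662898 -1.31329991]
 [ 0.          0.          0.          1.        ]] dict_keys(['pixels', 'depth', 'K', 'world_to_cam', 'shot'])
[[382.77573969   0.         312.64607872]
 [  0.         382.77573969 197.7364365 ]
 [  0.           0.           1.        ]] [[ 0.00340525 -0.99988697  0.01464419 -0.03779285]
 [ 0.99863439  0.00416369  0.05207703 -0.52840133]
 [-0.05213212  0.01444686  0.99853569 -1.04710904]
 [ 0.          0.          0.          1.        ]] dict_keys(['pixels', 'depth', 'K', 'world_to_cam', 'shot'])
```

View pics/scene0.png

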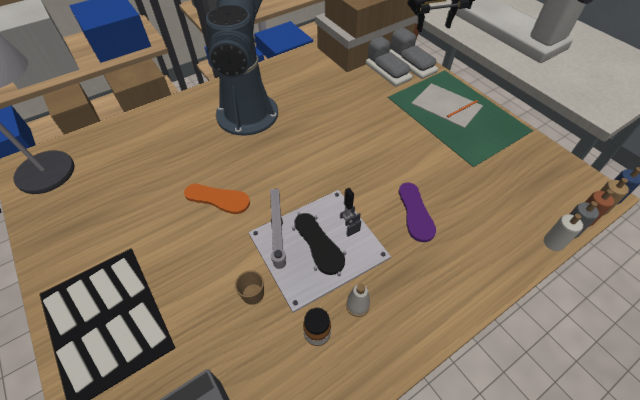

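View pics/top0.png

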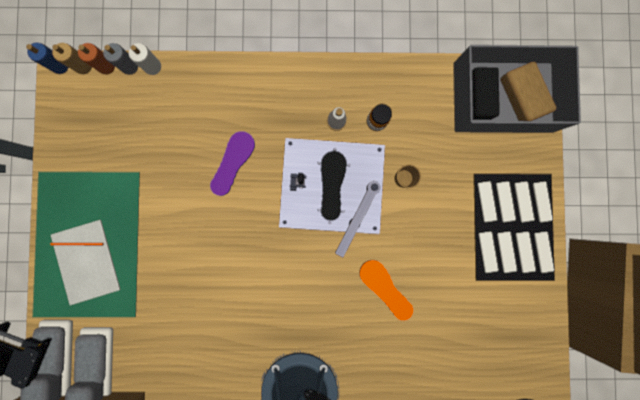

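The top view shows the jig plate at corners near (286,139), (384,146), (379,233) and (280,227). The strap runs from its pivot at (374,187) to its end at (340,252), with the lever at (298,181) and the black rubber sole at (333,185). The cup is at (407,177), close to the pivot, with the cone at (337,118) and the jar at (379,117). The orange and purple soles are look-alikes.

```bash
cat > h.py <<'E'
import numpy as np,cv2,pickle
def cloud(p):
    d=p["depth"];K=p["K"];v,u=np.mgrid[0:400,0:640]
    c=np.stack([(u-K[0,2])/K[0,0]*d,-(v-K[1,2])/K[1,1]*d,-d],-1)
    T=np.linalg.inv(p["world_to_cam"]);w=c@T[:3,:3].T+T[:3,3];w[d==0]=np.nan;return w
def px(p,P):
    c=p["world_to_cam"][:3,:3]@np.asarray(P,float)+p["world_to_cam"][:3,3];K=p["K"]
    return np.array([K[0,0]*c[0]/-c[2]+K[0,2],K[1,1]*-c[1]/-c[2]+K[1,2]])
def ray(p,uv,z):
    T=np.linalg.inv(p["world_to_cam"]);K=p["K"]
    d=T[:3,:3]@np.array([(uv[0]-K[0,2])/K[0,0],-(uv[1]-K[1,2])/K[1,1],-1.]);o=T[:3,3]
    return o+d*(z-o[2])/d[2]
E
python3 - <<'E'
from h import *
p=pickle.load(open("top0.pkl","rb"));w=cloud(p);im=p["pixels"]
for n,m in (("table",(slice(240,300),slice(180,260))),("plate",(slice(200,220),slice(290,310)))): print(n,np.nanmedian(w[m].reshape(-1,3),0))
hsv=cv2.cvtColor(im,cv2.COLOR_BGR2HSV)
m=((hsv[...,1]<60)&(hsv[...,2]>140)).astype(np.uint8);m[:130]=0;m[245:]=0;m[:,:270]=0;m[:,395:]=0
z=w[...,2]
m[(z>0.03)]=0
m=cv2.morphologyEx(m,cv2.MORPH_OPEN,np.ones((3,3)))
c=max(cv2.findContours(m,0,1)[0],key=cv2.contourArea)
W=np.array([ray(p,q[0],0.012)[:2] for q in c],np.float32)
r=cv2.minAreaRect(W);print("rect",r)
zz=(z>0.036)&(z<0.062);zz[:165]=0;zz[270:]=0;zz[:,:325]=0;zz[:,395:]=0
P=w[zz];print(len(P),np.median(P,0));
l=cv2.minAreaRect(P[:,:2].astype(np.float32));print("strap",l,np.degrees(0),cv2.boxPoints(l))
nut=(z>0.056)&(z<0.075);nut[:165]=0;nut[210:]=0;nut[:,:360]=0;nut[:,390:]=0;print("nut",np.median(w[nut],0),nut.sum())
# lever region
a=w[165:200,282:312].reshape(-1,3);a=a[a[:,2]>0.03];print("lever",len(a),a.min(0),a.max(0));
i=np.argsort(-a[:,2])[:15];print(a[i].round(3))
E
```

```text
table [ 3.29642843e-01  2.21668419e-01 -2.75292331e-04]
plate [ 0.4945607  -0.00069429  0.0119377 ]
rect ((0.5632081031799316, -0.08960515260696411), (0.28124526143074036, 0.25102490186691284), 86.36714935302734)
779 [ 0.47024841 -0.15364381  0.05397377]
strap ((0.47275495529174805, -0.1571010947227478), (0.034089602530002594, 0.22149178385734558), 64.19485473632812) 0.0 [[ 0.3656329  -0.12423717]
 [ 0.5650374  -0.22065519]
 [ 0.579877   -0.18996501]
 [ 0.38047248 -0.093547  ]]
nut [ 0.5524532  -0.19472424  0.0583464 ] 91
lever 234 [ 0.54930712 -0.01482204  0.05087007] [0.5925643  0.02548302 0.17881478]
[[ 0.569 -0.001  0.179]
 [ 0.571 -0.008  0.178]
 [ 0.569 -0.004  0.177]
 [ 0.573 -0.003  0.177]
 [ 0.576 -0.006  0.177]
 [ 0.574 -0.006  0.176]
 [ 0.578 -0.006  0.176]
 [ 0.562 -0.001  0.176]
 [ 0.562 -0.004  0.176]
 [ 0.566  0.001  0.176]
 [ 0.559 -0.006  0.176]
 [ 0.574 -0.008  0.176]
 [ 0.564 -0.008  0.175]
 [ 0.567 -0.008  0.175]
 [ 0.567 -0.004  0.175]]
```

```bash
python3 - <<'E'
from h import *
for n,r in(("top",(270,90,150,190)),("scene",(220,160,190,190))):
    p=pickle.load(open(n+"0.pkl","rb"));x,y,a,b=r
    cv2.imwrite(f"pics/{n}0z.png",cv2.resize(p["pixels"][y:y+b,x:x+a],None,fx=3.1,fy=3.1,interpolation=cv2.INTER_CUBIC))
E
```

```text
(no output)
```

View pics/scene0z.png

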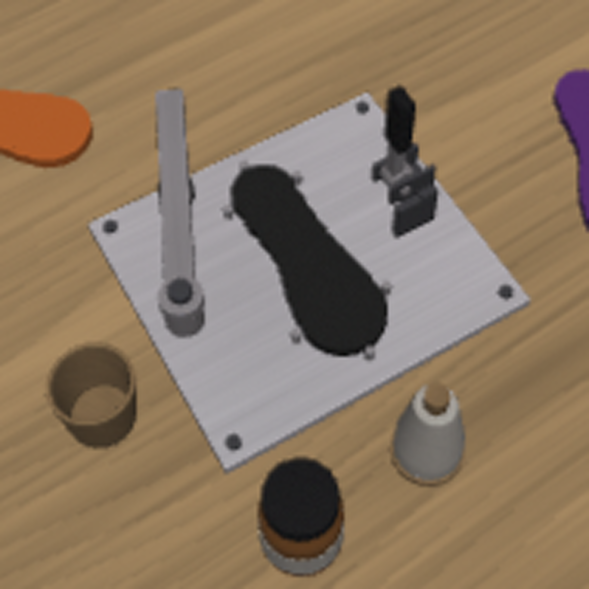

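Plate size (281 x 251 mm) and strap length (204 mm) both match the spec. Jig centre is (0.563, -0.090), yaw -0.063, strap about 1.18 rad, lever about 0. I'll push with the fingers closed and the tool aligned to the jig, so that tool y is jig y and tool z is jig x.

```bash
cat >> h.py <<'E'
C0=np.array([.5632,-.0896]);YAW=-.0634
X=np.array([np.cos(YAW),np.sin(YAW)]);Y=np.array([-X[1],X[0]])
def tj(s):
    tip=s["position"]+.182*s["tcp_rot"][:,0];d=tip[:2]-C0
    return np.round([d@X*1e3,d@Y*1e3,tip[2]*1e3],1)
def rep():
    from rig import bot
    s=bot.read_state();z=s["tcp_rot"][:,2];print(s["time_s"],"tip jig",tj(s),"head",np.arctan2(z[1],z[0]).round(4),"down",s["tcp_rot"][:,0].round(4),"F",s["force"].round(1),"q",s["joint_positions"].round(0),s["opening"])
E
python3 - <<'E'
from h import *
print("strap: s, centre")
for s in np.arange(1.2,-.05,-.1):
    h=12+15*np.cos(s)+9.5*np.sin(s); print(round(s,2),(np.array([0,-110])+100*np.array([-np.sin(s),np.cos(s)])-h*np.array([np.cos(s),np.sin(s)])).round(1))
for a in np.arange(0,1.5,.145):
    print("lever",a.round(3),85+80*np.sin(a)-7*np.cos(a)-9.5,70+80*np.cos(a)+7*np.sin(a))
p=pickle.load(open("top0.pkl","rb"));w=cloud(p)
for n,(u,v) in dict(cup=(407,177),cone=(337,118),jar=(380,117)).items():
    q=w[v-14:v+15,u-14:u+15].reshape(-1,3);q=q[(q[:,2]>.03)];d=q[:,:2]-C0;j=np.c_[d@X,d@Y];print(n,j.min(0),j.max(0),q[:,2].max())
E
python3 -m crank '[{"offset":[0,0,0],"spin":0.1416},{"offset":[0,0,0],"spin":0.1416},{"offset":[0,0,0],"spin":0.1416},{"offset":[0,0,0],"spin":0.1416},{"offset":[0,0,0],"spin":0.1416},{"offset":[0,0,0],"spin":0.1416},{"offset":[0,0,0],"spin":0.1416},{"offset":[0,0,0],"spin":0.1416},{"offset":[0,0,0],"spin":0.1416},{"offset":[0,0,0],"spin":0},{"offset":[0,0,0],"spin":0}]' 0; python3 -c "from h import *;rep()"
```

```text
strap: s, centre
1.2 [-102.7  -98.3]
1.1 [-101.5  -88.9]
1.0 [-99.3 -79.6]
0.9 [-96.2 -70.4]
0.8 [-92.1 -61.3]
0.7 [-87.1 -52.6]
0.6 [-81.  -44.3]
0.5 [-74.  -36.5]
0.4 [-66.1 -29.4]
0.3 [-57.4 -23.1]
0.2 [-47.9 -17.7]
0.1 [-37.7 -13.3]
-0.0 [-27. -10.]
lever 0.0 68.5 150.0
lever 0.145 80.13285303573534 150.17191947776527
lever 0.29 91.66847087979797 148.66117561674963
lever 0.435 102.86474181323649 145.49947619351346
lever 0.58 113.48667639394357 140.75317955075806
lever 0.725 123.3113394593048 134.52190185593665
lever 0.87 132.1325291313604 126.93642633837864
lever 1.015 139.76510462063828 118.1559583862518
lever 1.16 146.04887199589743 108.36478411390424
lever 1.305 150.85194636451394 97.76840253020353
lever 1.45 154.07351989743552 86.58921248665244
cup [ 0.00482379 -0.23081366] [ 0.06751001 -0.16749284] 0.06366329399755122
cone [ 0.16010365 -0.02329907] [0.2014746  0.02471464] 0.10512235574320405
jar [ 0.1628242  -0.14025589] [ 0.21870776 -0.08329958] 0.0911324527926084
time_s: 1.2
position: [0.2194, 0.5851, 0.4044]
tcp_rot: [[-0.0, 0.059, 0.998], [-0.001, 0.998, -0.059], [-1.0, -0.001, -0.0]]
force: [0.3, -0.1, -0.2]
opening: 0.082
1.2 tip jig [-385.9  651.4  222.4] head -0.0594 down [-4.e-04 -8.e-04 -1.e+00] F [ 0.3 -0.1 -0.2] q [59. 30. 82. -0. 68. 63.] 0.08233428629261569
```

```bash

python3 -m crank '[{"offset":[0,-0.04,0.03],"spin":0.004},{"offset":[0,-0.04,0.03],"spin":0},{"offset":[0,-0.04,0.03],"spin":0},{"offset":[0,-0.04,0.03],"spin":0},{"offset":[0,-0.04,0.03],"spin":0},{"offset":[0,-0.04,0.03],"spin":0},{"offset":[0,-0.04,0.03],"spin":0},{"offset":[0,-0.04,0.03],"spin":0},{"offset":[0,-0.04,0.01],"spin":0},{"offset":[0,-0.04,0],"spin":0},{"offset":[0,-0.04,0],"spin":0},{"offset":[0,-0.04,0],"spin":0}]'
python3 -m crank '[{"offset":[0,-0.04,0],"spin":0},{"offset":[0,-0.04,0],"spin":0},{"offset":[0,-0.04,0],"spin":0},{"offset":[0,-0.04,0],"spin":0},{"offset":[0,-0.04,0],"spin":0},{"offset":[0,-0.04,0],"spin":0},{"offset":[0,-0.03,0],"spin":0},{"offset":[0,-0.01,0],"spin":0},{"offset":[0,0,0],"spin":0},{"offset":[0,0,0],"spin":0}]'
python3 -c "from h import *;rep()"
```

```text
time_s: 2.4
position: [0.437, 0.0882, 0.4048]
tcp_rot: [[0.0, 0.064, 0.998], [-0.0, 0.998, -0.064], [-1.0, -0.0, 0.0]]
force: [0.7, -0.2, -0.6]
opening: 0.003
time_s: 3.4
position: [0.4183, -0.1886, 0.4045]
tcp_rot: [[-0.001, 0.065, 0.998], [0.001, 0.998, -0.065], [-1.0, 0.001, -0.001]]
force: [-0.3, 0.5, 0.2]
opening: 0.003
3.4 tip jig [-138.5 -107.8  222.5] head -0.0655 down [-9.0e-04  1.4e-03 -1.0e+00] F [-0.3  0.5  0.2] q [-38.  18. 105.   0.  57. -35.] 0.0029885822528029383
```

```bash

python3 -m crank '[{"offset":[0,-0.004,0.034],"spin":0},{"offset":[0.03,-0.002,0],"spin":0},{"offset":[0.03,0,0],"spin":0},{"offset":[0.03,0,0],"spin":0},{"offset":[0.02,0,0],"spin":0},{"offset":[0,0,0],"spin":0},{"offset":[0,0,0],"spin":0}]'
python3 - <<'E'
from h import *;rep()
from rig import bot
for n in("scene","top"):
    p=bot.capture(n);cv2.imwrite(f"pics/{n}1.png",p["pixels"])
    x,y,a,b=(270,90,150,190) if n=="top" else (220,130,190,190)
    cv2.imwrite(f"pics/{n}1z.png",cv2.resize(p["pixels"][y:y+b,x:x+a],None,fx=3,fy=3,interpolation=cv2.INTER_CUBIC))
E
```

```text
time_s: 4.1
position: [0.4524, -0.1966, 0.295]
tcp_rot: [[-0.001, 0.064, 0.998], [0.001, 0.998, -0.064], [-1.0, 0.001, -0.001]]
force: [0.6, 0.7, 0.6]
opening: 0.005
4.1 tip jig [-104.  -113.7  113. ] head -0.0643 down [-7.e-04  7.e-04 -1.e+00] F [0.6 0.7 0.6] q [-37.  30. 107.   0.  43. -33.] 0.004830524395482626
```

View pics/scene1z.png

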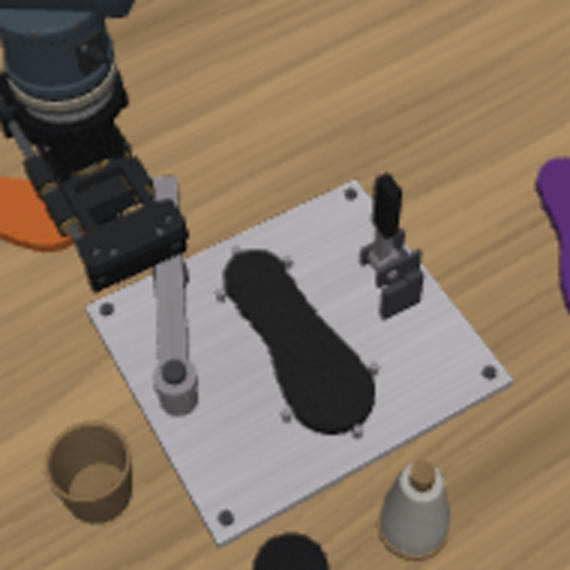

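The gripper, at about (130,230) in the zoomed view, is above the robot side of the strap and clear of the cup. I'll descend and watch the force.

```bash

python3 -m crank '[{"offset":[0.02,0,0],"spin":0},{"offset":[0.02,0,0],"spin":0},{"offset":[0.02,0,0],"spin":0},{"offset":[0.01,0,0],"spin":0},{"offset":[0.01,0,0],"spin":0},{"offset":[0,0,0],"spin":0}]'
python3 -c "from h import *;rep()"
```

```text
time_s: 4.8
position: [0.4522, -0.1978, 0.2145]
tcp_rot: [[-0.0, 0.066, 0.998], [0.0, 0.998, -0.066], [-1.0, 0.0, -0.0]]
force: [-0.2, 0.6, 0.4]
opening: 0.006
4.8 tip jig [-104.  -115.    32.5] head -0.0663 down [-4.e-04  3.e-04 -1.e+00] F [-0.2  0.6  0.4] q [-37.  39. 109.  -0.  32. -33.] 0.005867781849829253
```

```bash

python3 -m crank '[{"offset":[0,0.009,0.001],"spin":0},{"offset":[0,0.008,0.001],"spin":0},{"offset":[0,0.0094,0.0012],"spin":0},{"offset":[0,0.0093,0.0022],"spin":0},{"offset":[0,0.0092,0.0031],"spin":0},{"offset":[0,0.0091,0.0041],"spin":0},{"offset":[0,0.0087,0.005],"spin":0},{"offset":[0,0,0],"spin":0}]'
python3 - <<'E'
from h import *;rep()
from rig import bot
for n in("scene","top"):
    p=bot.capture(n);cv2.imwrite(f"pics/{n}2.png",p["pixels"]);pickle.dump(p,open(f"{n}2.pkl","wb"))
    x,y,a,b=(270,90,150,190) if n=="top" else (220,130,190,190)
    cv2.imwrite(f"pics/{n}2z.png",cv2.resize(p["pixels"][y:y+b,x:x+a],None,fx=3,fy=3,interpolation=cv2.INTER_CUBIC))
E
```

```text
time_s: 5.6
position: [0.4744, -0.1351, 0.2147]
tcp_rot: [[-0.0, 0.065, 0.998], [0.001, 0.998, -0.065], [-1.0, 0.001, -0.0]]
force: [-0.9, 0.3, -0.7]
opening: 0.006
5.6 tip jig [-85.8 -50.9  32.7] head -0.065 down [-3.e-04  8.e-04 -1.e+00] F [-0.9  0.3 -0.7] q [-29.  39. 109.   0.  32. -25.] 0.006092001268517297
```

View pics/scene2z.png

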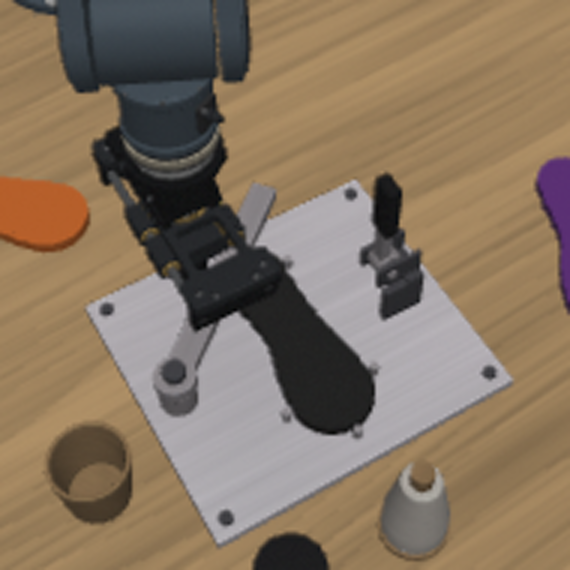

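The strap is moving with the finger and its free end is now at (262,195) in the zoom. I'll continue the arc.

```bash

python3 -m crank '[{"offset":[0,0.0083,0.006],"spin":0},{"offset":[0,0.0078,0.007],"spin":0},{"offset":[0,0.0071,0.0079],"spin":0},{"offset":[0,0.0063,0.0087],"spin":0},{"offset":[0,0.0054,0.0095],"spin":0},{"offset":[0,0.0044,0.0102],"spin":0},{"offset":[0,0.002,0.006],"spin":0},{"offset":[0,0,0],"spin":0}]'
python3 - <<'E'
from h import *;rep()
E
python3 -m crank '[{"offset":[0,0.0005,0.0025],"spin":0},{"offset":[0,0,0.002],"spin":0},{"offset":[0,0,0],"spin":0},{"offset":[0,0,0],"spin":0}]'
python3 - <<'E'
from h import *;rep()
from rig import bot
for n in("scene","top"):
    p=bot.capture(n);cv2.imwrite(f"pics/{n}3.png",p["pixels"]);pickle.dump(p,open(f"{n}3.pkl","wb"))
    x,y,a,b=(270,90,150,190) if n=="top" else (220,130,190,190)
    cv2.imwrite(f"pics/{n}3z.png",cv2.resize(p["pixels"][y:y+b,x:x+a],None,fx=3,fy=3,interpolation=cv2.INTER_CUBIC))
E
```

```text
time_s: 6.5
position: [0.5327, -0.0983, 0.2147]
tcp_rot: [[0.001, 0.066, 0.998], [0.0, 0.998, -0.066], [-1.0, 0.0, 0.001]]
force: [0.2, 0.3, -0.6]
opening: 0.004
6.5 tip jig [-29.7 -10.6  32.7] head -0.0659 down [ 1.e-03  3.e-04 -1.e+00] F [ 0.2  0.3 -0.6] q [-22.  41. 102.   0.  37. -19.] 0.0039648433112109
time_s: 6.9
position: [0.5359, -0.0986, 0.2146]
tcp_rot: [[-0.001, 0.067, 0.998], [0.001, 0.998, -0.067], [-1.0, 0.001, -0.001]]
force: [-1.1, 2.1, -0.6]
opening: 0.003
6.9 tip jig [-26.9 -10.6  32.6] head -0.0668 down [-1.2e-03  7.0e-04 -1.0e+00] F [-1.1  2.1 -0.6] q [-22.  41. 102.   0.  38. -18.] 0.003003009075817415
```

View pics/scene3z.png

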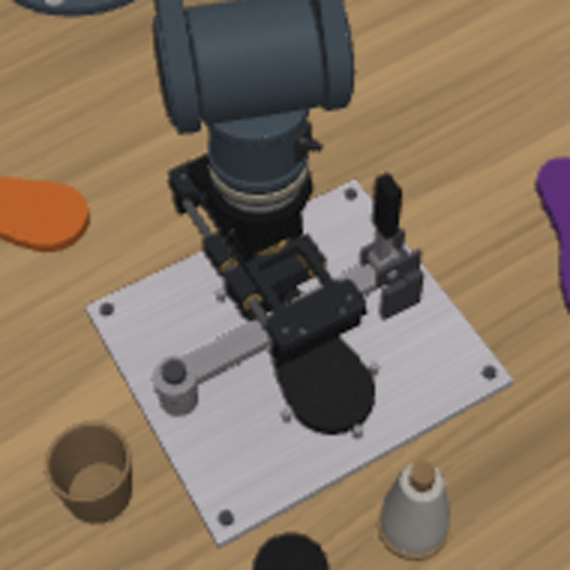

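The strap is now across the sole with its end at the cam, near (375,275). The force doesn't show a clear stop yet, so I'll press on in small steps until it does.

```bash

for i in 1 2; do python3 -m crank '[{"offset":[0,0,0.0015],"spin":0},{"offset":[0,0,0.0015],"spin":0},{"offset":[0,0,0],"spin":0}]' >/dev/null
python3 -c "from h import *;rep()"; done
```

```text
7.3 tip jig [-24.2 -10.6  32.6] head -0.0661 down [-2.2e-03  6.0e-04 -1.0e+00] F [-3.9  0.6  1. ] q [-22.  41. 101.  -0.  38. -18.] 0.006951997390921036
7.6 tip jig [-23.9 -10.5  32.4] head -0.065 down [-0.008   0.0016 -1.    ] F [-7.9 -0.8  4.4] q [-22.  41. 101.  -0.  38. -18.] 0.00402347630037354
```

```bash

python3 -m crank '[{"offset":[0,0,0.0015],"spin":0},{"offset":[0,0,0.0015],"spin":0},{"offset":[0,0,0],"spin":0},{"offset":[0,0,0],"spin":0},{"offset":[0,0,0],"spin":0}]' >/dev/null
python3 -c "from h import *;rep()"
python3 -m crank '[{"offset":[0,0,-0.008],"spin":0},{"offset":[0,0,-0.02],"spin":0},{"offset":[0,0,-0.02],"spin":0},{"offset":[-0.04,0,0],"spin":0},{"offset":[-0.05,0,0],"spin":0},{"offset":[-0.05,0,0],"spin":0},{"offset":[-0.02,0,0],"spin":0},{"offset":[0,0,0],"spin":0}]' >/dev/null
python3 -m crank '[{"offset":[0,0,-0.05],"spin":0},{"offset":[0,0,-0.05],"spin":0},{"offset":[0,0,0],"spin":0}]' >/dev/null
python3 - <<'E'
from h import *;rep()
from rig import bot
for n in("top","scene"):
    p=bot.capture(n);cv2.imwrite(f"pics/{n}4.png",p["pixels"]);pickle.dump(p,open(f"{n}4.pkl","wb"))
    x,y,a,b=(270,90,150,190) if n=="top" else (220,130,190,190)
    cv2.imwrite(f"pics/{n}4z.png",cv2.resize(p["pixels"][y:y+b,x:x+a],None,fx=3,fy=3,interpolation=cv2.INTER_CUBIC))
    if n=="top":
        w=cloud(p);d=w[...,:2]-C0;jx=d@X;jy=d@Y;z=w[...,2]
        m=(z>.046)&(z<.06)&(abs(jx)<.04)&(jy>-.09)&(jy<.065)
        P=np.c_[jx[m],jy[m]].astype(np.float32);print(len(P),cv2.minAreaRect(P))
        k=np.median([np.median(P[(P[:,1]>a)&(P[:,1]<a+.02),0]) for a in (-.08,-.06)]),np.median([np.median(P[(P[:,1]>a)&(P[:,1]<a+.02),0]) for a in (.02,.04)])
        print(k,"s~",-(k[1]-k[0])/.1)
E
```

```text
8.1 tip jig [-23.8 -10.4  32.4] head -0.0643 down [-0.0136  0.0025 -0.9999] F [-13.8  -2.7   8.6] q [-22.  41. 100.  -0.  39. -18.] 0.006383544390275883
9.2 tip jig [-174.9   -6.9  190.4] head -0.0674 down [-0.0123  0.0061 -0.9999] F [0.1 0.8 0.1] q [-29.  16. 115.  -0.  50. -25.] 0.003528474611503478
522 ((0.0009216750040650368, -0.012087136507034302), (0.02457514777779579, 0.15386353433132172), 0.03569053113460541)
(np.float32(0.00021747986), np.float32(0.00042728608)) s~ -0.0020980623
```

View pics/top4z.png

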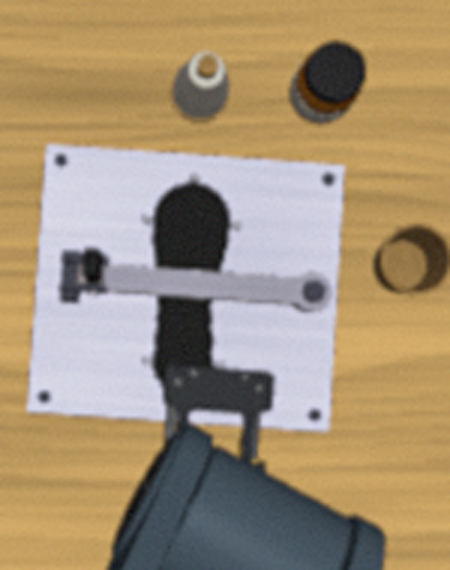

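View pics/scene4z.png

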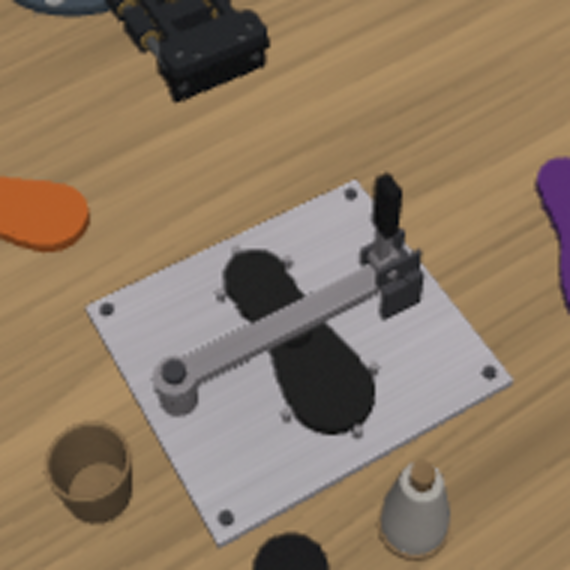

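The strap is measured home (s about -0.002 rad), with its end under the cam at (90,270) in the zoomed top view. The lever is still upright, and the sole and bystanders haven't moved. Next I'll bring the finger to the strap side of the lever.

```bash

python3 -m crank '[{"offset":[0,0.015,0.04],"spin":0},{"offset":[0,0.015,0.04],"spin":0},{"offset":[0,0.015,0.04],"spin":0},{"offset":[0,0.005,0.04],"spin":0},{"offset":[0,0.003,0.015],"spin":0},{"offset":[0.02,0,0],"spin":0},{"offset":[0.02,0,0],"spin":0},{"offset":[0,0,0],"spin":0},{"offset":[0,0,0],"spin":0}]' >/dev/null
python3 -c "from h import *;rep()"
```

```text
10.2 tip jig [ 11.2  42.  152.2] head -0.0662 down [ 7.e-04 -1.e-04 -1.e+00] F [0.5 0.1 0.2] q [-16.  32.  93.   0.  55. -12.] 0.007987821003321394
```

```bash

python3 -m crank '[{"offset":[0.002,0.008,-0.011],"spin":0},{"offset":[0,0.01,0],"spin":0},{"offset":[0,0.008,0],"spin":0},{"offset":[0,0.006,0],"spin":0},{"offset":[0,0.006,0],"spin":0},{"offset":[0.0007,0.006,0],"spin":0},{"offset":[0.0008,0.0055,0],"spin":0},{"offset":[0.0015,0.0055,0],"spin":0},{"offset":[0.0017,0.0055,0],"spin":0},{"offset":[0,0,0],"spin":0}]' >/dev/null
python3 - <<'E'
from h import *;rep()
from rig import bot
n="scene"
p=bot.capture(n);x,y,a,b=(220,80,190,190)
cv2.imwrite(f"pics/{n}5z.png",cv2.resize(p["pixels"][y:y+b,x:x+a],None,fx=3,fy=3,interpolation=cv2.INTER_CUBIC))
E
```

```text
11.2 tip jig [ -0.7 103.7 145.8] head -0.0661 down [ 5.e-04  1.e-03 -1.e+00] F [-0.5 -0.5  1.4] q [-10.  32.  94.   0.  54.  -6.] 0.005845939423700486
```

View pics/scene5z.png

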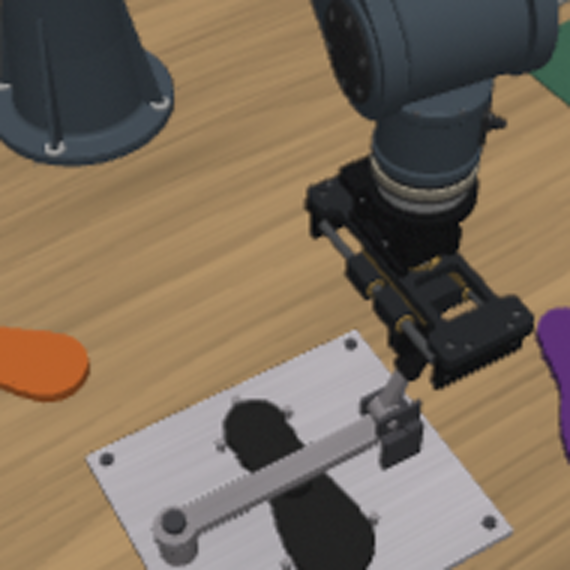

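The lever follows the finger at about 0.43 rad. I'll continue round its arc.

```bash

python3 -m crank '[{"offset":[0.0047,0.0106,0],"spin":0},{"offset":[0.0062,0.0098,0],"spin":0},{"offset":[0.0076,0.0088,0],"spin":0},{"offset":[0.0088,0.0076,0],"spin":0},{"offset":[0,0,0],"spin":0}]' >/dev/null
python3 -c "from h import *;rep()"
python3 -m crank '[{"offset":[0.0098,0.0063,0],"spin":0},{"offset":[0.0106,0.0048,0],"spin":0},{"offset":[0.006,0.0018,0],"spin":0},{"offset":[0,0,0],"spin":0}]' >/dev/null
python3 -c "from h import *;rep()"
python3 -m crank '[{"offset":[0.003,0.0008,0],"spin":0},{"offset":[0.002,0,0],"spin":0},{"offset":[0,0,0],"spin":0}]' >/dev/null
python3 -c "from h import *;rep()"
```

```text
11.75 tip jig [ -1.2 141.1 117.2] head -0.0657 down [-0.0012  0.0015 -1.    ] F [-0.1 -0.3 -0.4] q [-6. 34. 95.  0. 51. -2.] 0.009525732324384244
12.15 tip jig [ -1.3 153.   91.1] head -0.0664 down [-1.5e-03  8.0e-04 -1.0e+00] F [ 0.  -0.1  0.5] q [-5. 37. 96.  0. 48. -1.] 0.003416846076282578
12.45 tip jig [ -1.  153.3  87.2] head -0.0666 down [-4.e-04  4.e-04 -1.e+00] F [ 0.7  0.5 -0.1] q [-5. 37. 96.  0. 47. -1.] 0.002972175490734429
```

```bash

for i in 1 2 3; do python3 -m crank '[{"offset":[0.0015,0,0],"spin":0},{"offset":[0.0015,0,0],"spin":0},{"offset":[0,0,0],"spin":0}]' >/dev/null
python3 -c "from h import *;rep()"; done
```

```text
12.75 tip jig [ -0.8 153.3  86.4] head -0.0665 down [ 5.e-04  3.e-04 -1.e+00] F [-4.6  1.  13.9] q [-5. 37. 96.  0. 47. -1.] 0.006172911785298942
13.05 tip jig [ -0.7 153.3  85.9] head -0.0662 down [ 1.4e-03  1.0e-04 -1.0e+00] F [-7.1  1.1 29.5] q [-5. 37. 96.  0. 47. -1.] 0.0008719475242844782
13.35 tip jig [ -0.6 153.3  85.5] head -0.0659 down [ 2.5e-03 -1.0e-04 -1.0e+00] F [-12.1   1.6  46.1] q [-5. 37. 96.  0. 47. -1.] 0.0070964889318654465
```

The lever is firmly on its stop: the force rises to 46 N at 86 mm height, the value predicted for 1.45 rad. I'll retreat upward and check.

```bash

python3 -m crank '[{"offset":[-0.01,0,0],"spin":0},{"offset":[-0.03,0,0],"spin":0},{"offset":[-0.04,0,0],"spin":0},{"offset":[-0.04,0,0],"spin":0},{"offset":[-0.04,0.04,0],"spin":0},{"offset":[0,0.05,-0.02],"spin":0},{"offset":[0,0.05,-0.02],"spin":0},{"offset":[0,0.05,-0.02],"spin":0},{"offset":[0,0.03,0],"spin":0},{"offset":[0,0,0],"spin":0},{"offset":[0,0,0],"spin":0}]' >/dev/null
python3 - <<'E'
from h import *;rep()
from rig import bot
for n in("top","scene"):
    p=bot.capture(n)
    x,y,a,b=(240,90,180,190) if n=="top" else (220,130,190,190)
    cv2.imwrite(f"pics/{n}6z.png",cv2.resize(p["pixels"][y:y+b,x:x+a],None,fx=3,fy=3,interpolation=cv2.INTER_CUBIC))
    w=cloud(p);d=w[...,:2]-C0;jx=d@X;jy=d@Y;z=w[...,2]
    if n=="top":
        m=(z>.046)&(z<.06)&(abs(jx)<.04)&(jy>-.09)&(jy<.065)
        P=np.c_[jx[m],jy[m]].astype(np.float32);k=[np.median(P[(P[:,1]>a)&(P[:,1]<a+.03),0]) for a in (-.08,.03)];print("s~",-(k[1]-k[0])/.11)
        for n,(u,v) in dict(cup=(407,177),cone=(337,118),jar=(380,117)).items():
            q=w[v-14:v+15,u-14:u+15].reshape(-1,3);q=q[(q[:,2]>.03)];dd=q[:,:2]-C0;j=np.c_[dd@X,dd@Y];print(n,j.min(0).round(3),j.max(0).round(3))
    m=(abs(jx)<.011)&(jy>.12)&(jy<.2)&(z>.03)&(z<.15)
    if m.sum()>5: f=np.polyfit(jy[m],z[m],1);print(n,"handle",m.sum(),"ymax",jy[m].max(),"z",np.median(z[m]),"angle",np.pi/2-np.arctan(f[0]))
E
```

```text
14.45 tip jig [-56.1 358.  233.4] head -0.0647 down [-1.e-04 -1.e-03 -1.e+00] F [-0. -1. -1.] q [16. 27. 86. -0. 67. 20.] 0.003279154626752355
s~ -0.00090600376
cup [ 0.005 -0.231] [ 0.067 -0.167]
cone [ 0.16  -0.023] [0.201 0.025]
jar [ 0.163 -0.14 ] [ 0.22  -0.083]
jar handle 216 ymax 0.18910358335701594 z 0.08542038873434432 angle 1.4319188490053492
scene handle 215 ymax 0.1863151228051303 z 0.08462484461855313 angle 1.4219313859060168
```

View pics/scene6z.png

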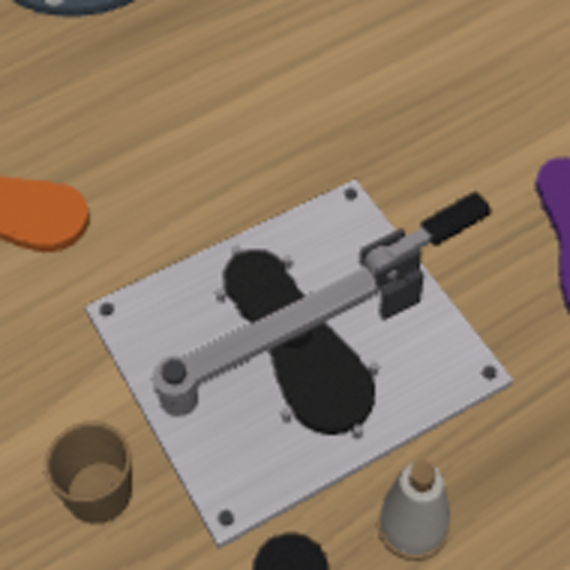

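View pics/top6z.png

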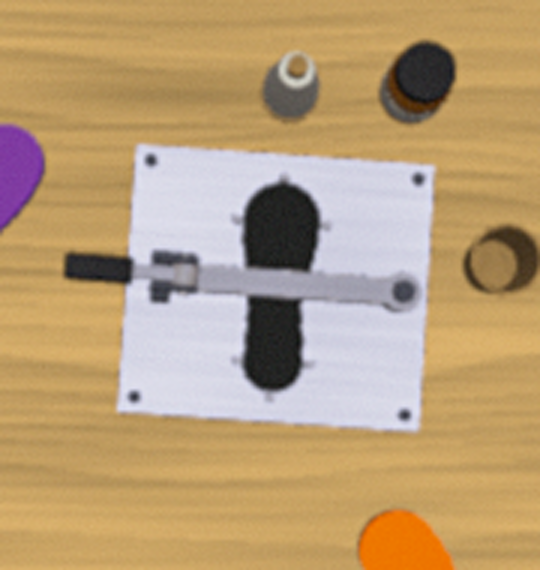

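Both views show the strap home, the lever down with its handle at (455,215) in the scene zoom, the sole between its pins, the bystanders unmoved and the robot clear.

```bash
python3 -c "
from rig import bot
print(bot.hand_in())"
```

```text
the job is handed in; nothing more can be done
None
```

The sole is clamped and the job is handed in, at about 14.5 s of the 48 s allowed; the hand-in gives no verdict. I pushed the strap home with the outside of the closed fingers until it stalled on its stop at about 14 N. I then pushed the cam lever down onto its stop, at about 46 N fingertip force.

Last checks before hand-in:
- **Strap:** about 0.00 rad from home, with its end under the cam.
- **Lever:** about 1.42 to 1.43 rad measured in the two views, where 1.33 is needed.
- **Sole:** between its pins by eye in both views; I did not measure its offset.
- **Bystanders:** cup, cone and jar each within about 1 mm of where they stood.
- **Robot:** clear of everything, with about 1 N or less on the force sensor.

No check failed. The wrist force read near zero while the lever was swinging, although about 4 N was expected. I relied on the pictures and on the force rise at the stop instead.

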